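# Check a yarn gate with the setting blade

## Robot

A 7-joint arm with a two-finger parallel gripper is mounted at the origin on the work surface. World frame = base frame: x ahead of the robot, y to its left, z up, the work surface at z = 0. Lengths are in m, angles in rad, forces in N, time in s.
With the tool pointing down it reaches from about 0.4 to 0.875 m from the base axis. Payload 19.3 kg.
Tool frame: the origin (TCP) lies where the fingers leave the gripper's body, on its centre line; the fingertips stand bot.tip_reach ahead of it and the grasp point (between the pads) lies 54 mm ahead of it (bot.tip_reach is the distance from the TCP to the fingertips, in m); z points along the fingers, y is the line along which they close (so a half turn about z gives the same grasp; the last joint's range is limited). The gripper opens to 85 mm and grips with 20 to 120 N. Pads are 22 mm wide; open, the fingers measure 114 mm over their backs; the gripper's body (76 mm by 85 mm) begins 54 mm behind the grasp point. The pads swing forward as they close: fully open they stand 13 mm farther back than shut.
Start: joints at [1.035, 0.521, -0.036, 1.599, 0.021, 1.021, -0.113], TCP at [0.281, -0.558, 0.304] pointing down, gripper open.
Joint ranges: [-2.91, 2.91], [-0.3, 2.13], [-1.5, 1.42], [0.17, 2.43], [-1.26, 4.41], [0.16, 1.93], [-2.52, 2.52]. Speed limits (rad/s): [1.89, 1.89, 2.39, 2.39, 3.01, 3.01, 3.01].

## Interface

Orientations are given as [roll, pitch, yaw] about the fixed x, y, z axes, in that order (R = Rz(yaw) Ry(pitch) Rx(roll)).
In Python, from workcell import bot gives the robot as it stands. The module is installed in compiled form; this text tells all that it offers.
- The arm moves only by the shell command python3 -m jog 'ROWS' [FORCE]. ROWS is JSON, a list that holds one entry, the list of rows, each a list of 7 numbers: the shift along the tool's x, y, z in mm, then the turn, a rotation vector about the tool's x, y, z in rad, then the opening, from 0 (shut) to 1 (fully open). In form: [[[tx, ty, tz, wx, wy, wz, fingers], ...]]. A call has 1 to 5 rows; each row shifts and turns the commanded pose from where the row before left it, along the tool's axes as they then stand; what a row does not reach is not made up. A row lasts 1/10 s, in which the tool goes at most 50 mm and 8.59 degrees, less where a joint would pass 70% of its speed; a pose out of reach is approached as far as the arm can. A call is refused whole if a number of a shift passes 50 or a number of a turn 0.15, either way. A call with a gripper value outside its range is refused whole. The fingers move at their own pace and stop on an object; FORCE is the grip in N (left out, the last holds). Time passes only in rows, so rows that do not move let the fingers close. It gives the time, the measured TCP pose, the force, the opening and the grip force at its end, in the units of the state.
- bot.observe(): the state, without advancing time (a new reading comes with each control period).
- bot.grab_frame(name): name is "scene" or "top" or "wrist"; returns a dict with "img" (420x560x3 uint8, red, green, blue), "intrinsics" (3x3 intrinsics, pixels), "k1" (the pictures are not rectified: a ray, as slopes to the right and down, at radius r is drawn at 1 + k1 r^2 times it, then the intrinsics apply), "R" (3x3) and "t" (3): a world point X has camera coordinates R X + t; the wrist camera has in their place "tool_from_camera" (4x4, takes a point from camera to tool coordinates, whose origin is the TCP and whose axes are the flange's). Camera axes: x right, y down, z forward; pixel columns grow to the right and rows downward; lengths in m; the calibration is good to about 2 mm. A picture is of the moment at which its call begins: read the wrist's pose just before it. There is no depth.
- bot.job_done(): hands the job in; it is judged then, once.
Trained networks look in a picture, given as the dict that the camera call returned (one of the last four; its "shot" number tells which), for a name from the list of things; names that differ only in an ending like _2 or _b are one class to them, and where a whole thing is asked for, a point or a joint stands for the part that bears it (a point fixed in the world has none). Each returns a list of dicts, best first, with "conf" (0 to 1); they miss things now and then, are a little off and sometimes report something else, mostly with a low value. They report only what shows in the picture. A call takes as long as a camera call. They do not tell look-alikes from the thing itself.
- bot.trace(query, picture): "region" (420x560 bool, what is visible of it).
- bot.spot_point(query, picture): "xyz" ([x, y, z] in m, in world coordinates, good to about 4 mm: a listed point, or the origin of a listed thing).
The state is a dict: "clock": time; "qpos": joint angles; "qd": joint speeds; "joint_efforts": joint torques, N m; "position": TCP position; "tool_rot": TCP orientation; "force": force on the tool from outside, world axes, zero at the start; "moment": the same for the moment, N m; "grip_width": finger opening in m; "finger_force": force on a finger pad.
Only numpy, scipy, OpenCV 4.12 (cv2) and the standard library are available. Lean on these libraries where they do the work, as an engineer would, in place of code of your own. Each camera call takes 0.05 s, during which the arm holds its last target. There are 200 camera calls.

## Task

On the rewinding bench, lift the red-handled setting blade out of its wooden stand and slide it down, fully home, into the yarn gate with the narrow gap: the one whose sprung jaws drag on the blade, not the slack one with the wide gap. Let go and leave it standing upright there for the fitter; leave the blue-handled blade in the stand.

Things in the scene. Friction and masses are not known exactly. Their poses are not given: they have to be found in the camera images.
- gauge_red: Red-handled steel blade, 150 g. Origin: centre of its lower end; z up. Blade 30 mm wide (x), 9 thick (y), 94 long, last 4 mm narrowed; then handle 34 (x) by 20 (y: grip across it) by 44 tall, 94-138 mm above the origin. Starts upright in a wooden stand, lower end 10 mm above the bench, in a slot whose top is 60 mm above the bench, 1.5 mm play each side: lift straight up.
- gate_close: Fixed green yarn gate, base 100 (x) by 150 (y) by 12 mm; origin under the gap's middle, on the bench. Two aluminium jaws 60 mm long in x, 5 mm apart, spring apart along y (10 mm each, 4-6 N), so the blade drags. Gap upright 13-53 mm above bench, above it flared to a 37 mm mouth at 83 mm. Blade enters from above, width along x, either way round, pushed down to the base top (12 mm).
- gate_wide: Another gate, alike in all but its jaws, which rest 22 mm apart (mouth 54 mm wide): the blade is slack in it. Not to be used. Same origin and axes.
- gauge_blue: A thinner blade (3 mm) with a blue handle, otherwise the same size and axes as the red one, in the other slot of the stand, 76 mm away along the blades' width. Leave it there. Other bystanders, not listed: a pink yarn cone 165 mm tall, an upright cardboard tube 170 mm tall and a wrench, at the edges of the work.
Mind the look-alikes: they are no part of the job. What is shaped like the gauge_red but green is not meant.

How it is judged:
By the outcome, as a careful person would: the job done as asked, in the order asked, and still so for the second after the job is handed in, with the robot touching nothing.
It also fails if it takes over 51 s, if anything falls off the work surface, if the arm or the gripper's body presses on something with over 40 N, if the wrist force passes 120 N, or if a joint passes its speed limit or range.

## Working session

There is one attempt and no reset: what is moved stays moved. The work goes in short steps, Python scripts to look and compute and a shell command to move; the robot and the scene stay as the last step left them, time stands still between calls to the robot, and variables do not carry over. Pictures are saved under pics/ and viewed, at most 10 in all, crops included, and the job is handed in when it is done.

```bash
mkdir -p pics; python3 - <<'E'
from workcell import bot
import cv2
s=bot.observe(); print({k:s[k] for k in("clock","position","tool_rot","grip_width")},bot.tip_reach)
for n in("scene","top"):
    p=bot.grab_frame(n); cv2.imwrite(f"pics/{n}0.png",p["img"][:,:,::-1])
    for q in("gauge_red","gauge_blue","gate_close","gate_wide"):
        print(n,q,[(r["conf"],r["xyz"]) for r in bot.spot_point(q,p)][:3])
E
```

```text
{'clock': 0.0, 'position': array([ 0.28056027, -0.55821841,  0.3033226 ]), 'tool_rot': array([-3.14044939e+00,  7.61087269e-05,  4.65773446e-01]), 'grip_width': 0.08540261395888488} 0.0726
scene gauge_red [(0.83, [0.5362, 0.2372, 0.0106]), (0.79, [0.5772, 0.3308, -0.0018]), (0.73, [0.4446, 0.2981, -0.0001])]
scene gauge_blue [(0.55, [0.6152, 0.2353, 0.0117])]
scene gate_close [(0.96, [0.5093, -0.2335, 0.0002])]
scene gate_wide [(0.7, [0.5238, -0.0039, -0.0014])]
top gauge_red [(0.78, [0.444, 0.3032, 0.0]), (0.73, [0.5729, 0.3243, -0.0002]), (0.68, [0.4417, 0.2037, 0.0023])]
top gauge_blue [(0.72, [0.612, 0.2312, 0.0056])]
top gate_close [(0.78, [0.5094, -0.2373, -0.0035])]
top gate_wide [(0.62, [0.5252, 0.0016, -0.0013])]
```

View pics/scene0.png

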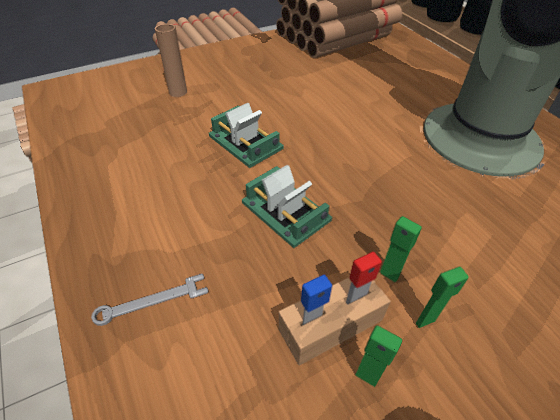

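View pics/top0.png

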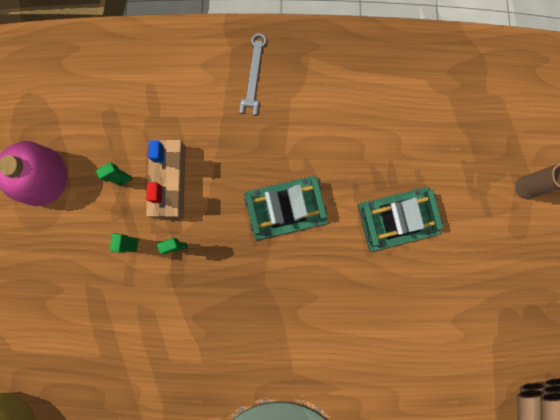

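The scene view shows red at (366,270) and blue at (316,293) in the stand, with three green look-alikes around them. In the top view, the left gate at (286,206) has the wide dark gap, and the right one at (400,218) has the narrow gap, which matches gate_close. Next I'll get the poses and yaws.

```bash
cat > h.py <<'E'
import numpy as np, cv2
from workcell import bot
def camRt(p,s=None):
    if "R" in p: return np.array(p["R"]),np.array(p["t"])
    from scipy.spatial.transform import Rotation as Ro
    T=np.eye(4);T[:3,:3]=Ro.from_euler("xyz",s["tool_rot"]).as_matrix();T[:3,3]=s["position"]
    M=np.linalg.inv(T@np.array(p["tool_from_camera"]));return M[:3,:3],M[:3,3]
def onplane(p,uv,z,s=None):
    "pixels -> world xy at height z"
    R,t=camRt(p,s);K=np.array(p["intrinsics"])
    n=cv2.undistortPoints(np.array(uv,float).reshape(-1,1,2),K,np.array([p["k1"],0,0,0.])).reshape(-1,2)
    d=np.c_[n,np.ones(len(n))]@R;c=-R.T@t
    return (c+d*((z-c[2])/d[:,2])[:,None])[:,:2]
def mask(p,col):
    a=p["img"].astype(int);r,g,b=a[...,0],a[...,1],a[...,2]
    m={"red":(r>110)&(g<50)&(b<60),"blue":(b>100)&(r<70)&(g<100)}[col].astype(np.uint8)
    n,l,st,c=cv2.connectedComponentsWithStats(m);i=1+np.argmax(st[1:,4]);return l==i
def rect(xy):
    c,(w,h),a=cv2.minAreaRect((xy*1000).astype(np.float32)); return np.round(c,1),round(w,1),round(h,1),round(a,1)
E
python3 - <<'E'
from h import *
p=bot.grab_frame("top");K=np.array(p["intrinsics"]);print("f",K[0,0])
for c in("red","blue"):
    v,u=np.nonzero(mask(p,c));print(c,len(u),u.mean(),v.mean(),rect(onplane(p,np.c_[u,v],.148)))
for q in("gate_close","gate_wide"):
    for r in bot.trace(q,p)[:2]:
        v,u=np.nonzero(r["region"]);print(q,r["conf"],u.mean(),v.mean(),rect(onplane(p,np.c_[u,v],.02)))
p=bot.grab_frame("scene")
for c in("red","blue"):
    v,u=np.nonzero(mask(p,c));print(c,len(u),u.mean(),v.mean(),onplane(p,[[u.mean(),v.mean()]],.13))
E
```

```text
f 534.4796766516464
red 174 151.6551724137931 191.16666666666666 (array([537.2, 236.4]), 32.2, 20.1, 0.7)
blue 110 155.25454545454545 149.97272727272727 (array([614., 235.]), 16.5, 31.4, 89.1)
gate_close 0.6 400.0172059578839 218.11042629686696 (array([ 509.9, -234.3]), 102.7, 162.0, 14.4)
gate_wide 0.7 285.41242168346497 207.0256061018796 (array([527.3,  -2.5]), 99.4, 152.4, 14.1)
red 381 366.56430446194224 271.0813648293963 [[0.5388054 0.2396559]]
blue 600 317.2916666666667 292.24 [[0.61257585 0.23674202]]
```

```bash
python3 -m jog '[[[27,-20,0,0,0,0.12,0.7],[24,-23,0,0,0,0.12,0.7],[21,-26,0,0,0,0.12,0.7],[18,-28,0,0,0,0.115,0.7],[15,-40,0,0,0,0,0.7]]]' 60; python3 -m jog '[[[15,-40,0,0,0,0,0.7],[15,-40,0,0,0,0,0.7],[15,-40,0,0,0,0,0.7],[15,-40,0,0,0,0,0.7],[15,-40,0,0,0,0,0.7]]]'
```

```text
clock: 1.2
position: [0.3559, -0.3984, 0.3039]
tool_rot: [3.141, -0.0, -0.015]
force: [1.2, -0.3, 0.6]
grip_width: 0.0598
finger_force: 0.0
clock: 1.7
position: [0.4328, -0.1981, 0.3042]
tool_rot: [3.141, -0.001, -0.009]
force: [0.6, -0.6, 0.2]
grip_width: 0.0593
finger_force: 0.0
```

```bash
python3 -m jog '[[[10,-43,0,0,0,0,0.7],[10,-43,0,0,0,0,0.7],[10,-43,0,0,0,0,0.7],[10,-43,0,0,0,0,0.7],[10,-43,0,0,0,0,0.7]]]' >/dev/null; python3 -m jog '[[[10,-43,0,0,0,0,0.7],[10,-43,0,0,0,0,0.7],[10,-43,0,0,0,0,0.7],[10,-43,0,0,0,0,0.7],[10,-43,0,0,0,0,0.7]]]';python3 -m jog '[[[0,0,0,0,0,0,0.7],[0,0,0,0,0,0,0.7]]]'
python3 - <<'E'
from h import *
s=bot.observe();p=bot.grab_frame("wrist");cv2.imwrite("pics/w1.png",p["img"][:,:,::-1]);print(s["position"],s["tool_rot"],s["force"])
for c,z in(("red",.148),("blue",.148)):
    try: v,u=np.nonzero(mask(p,c));print(c,len(u),u.mean(),v.mean(),rect(onplane(p,np.c_[u,v],z,s)))
    except Exception as e:print(e)
E
```

```text
clock: 2.7
position: [0.5366, 0.2312, 0.3041]
tool_rot: [-3.142, -0.0, -0.009]
force: [1.6, -0.3, -0.6]
grip_width: 0.0601
finger_force: 0.0
clock: 2.9
position: [0.5362, 0.2301, 0.3035]
tool_rot: [3.141, 0.001, -0.008]
force: [0.2, -0.2, -0.1]
grip_width: 0.06
finger_force: 0.0
[0.53619107 0.230073   0.30352425] [ 3.14141440e+00  5.40623940e-04 -7.72083633e-03] [ 0.18102347 -0.17560883 -0.05212269]
red 597 269.25460636515913 197.12562814070353 (array([543. , 236.3]), 18.8, 40.8, 89.9)
blue 167 267.80838323353294 110.32934131736526 (array([614. , 240.2]), 16.8, 33.0, 86.4)
```

View pics/w1.png

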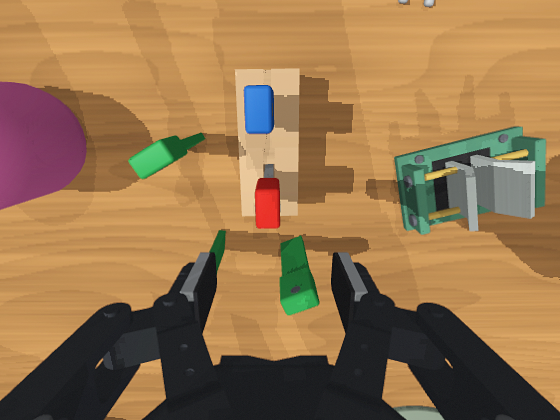

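Red's top face is around (267,210), with its +x side in darker red above it, so its centre is about (0.538, 0.237) with yaw near 0. Fingers are clear of the green look-alikes at (150,160), (295,290) and (215,250). I'll descend and grip.

```bash
python3 -m jog '[[[2,-7,25,0,0,0,0.7],[0,0,30,0,0,0,0.7],[0,0,30,0,0,0,0.7],[0,0,25,0,0,0,0.7],[0,0,15,0,0,0,0.7]]]' 60; python3 -m jog '[[[0,0,0,0,0,0,0.7],[0,0,0,0,0,0,0],[0,0,0,0,0,0,0],[0,0,0,0,0,0,0],[0,0,0,0,0,0,0]]]';python3 -m jog '[[[0,0,0,0,0,0,0],[0,0,0,0,0,0,0],[0,0,0,0,0,0,0]]]'
```

```text
clock: 3.45
position: [0.5382, 0.2346, 0.1774]
tool_rot: [3.14, 0.001, -0.011]
force: [-0.3, -0.3, 0.6]
grip_width: 0.0599
finger_force: 0.0
clock: 3.95
position: [0.5391, 0.2361, 0.1802]
tool_rot: [-3.141, -0.002, -0.01]
force: [-0.4, -2.8, 8.2]
grip_width: 0.0189
finger_force: 58.3
clock: 4.25
position: [0.539, 0.2361, 0.1802]
tool_rot: [-3.141, -0.002, -0.01]
force: [-1.5, -2.5, 8.6]
grip_width: 0.0192
finger_force: 58.3
```

```bash
python3 -m jog '[[[0,0,-10,0,0,0,0],[0,0,-15,0,0,0,0],[0,0,-20,0,0,0,0],[0,0,-25,0,0,0,0],[0,0,-25,0,0,0,0]]]' 80; python3 -m jog '[[[0,0,-25,0,0,0,0],[0,0,-15,0,0,0,0],[0,0,0,0,0,0,0],[0,0,0,0,0,0,0]]]'
python3 - <<'E'
from h import *
s=bot.observe();p=bot.grab_frame("wrist");cv2.imwrite("pics/w2.png",p["img"][:,:,::-1]);print(s["position"],s["tool_rot"],s["force"])
p=bot.grab_frame("scene");cv2.imwrite("pics/s2.png",p["img"][:,:,::-1])
E
```

```text
clock: 4.75
position: [0.5384, 0.2364, 0.2763]
tool_rot: [-3.141, -0.001, -0.009]
force: [0.6, -0.9, -0.8]
grip_width: 0.0191
finger_force: 78.1
clock: 5.15
position: [0.5383, 0.2363, 0.3144]
tool_rot: [-3.141, -0.001, -0.009]
force: [-1.4, 0.3, -1.3]
grip_width: 0.019
finger_force: 78.1
[0.53830551 0.23627342 0.3144053 ] [-3.14125855e+00 -6.51040196e-04 -9.16520577e-03] [-1.38218188  0.28943785 -1.2521585 ]
```

View pics/w2.png

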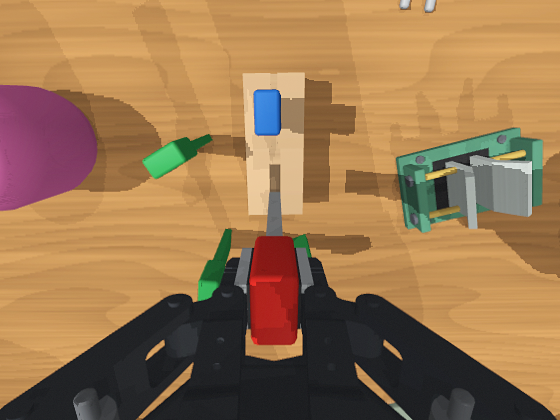

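View pics/s2.png

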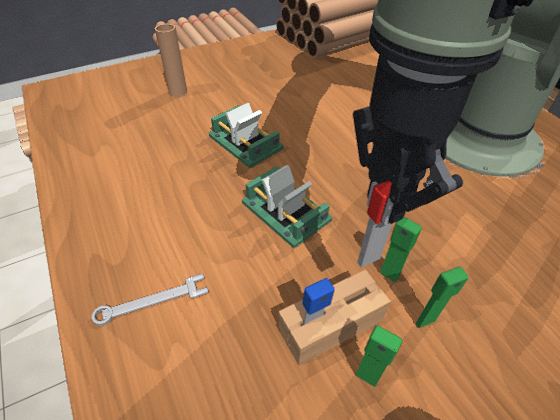

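Red is lifted clear of its slot and hanging straight from the grip, with blue still in the stand. I'll carry it over the gates (lower end around 0.14 m) to a look-out point just short of the narrow gate, turning to its yaw.

```bash
python3 -m jog '[[[-7,43,0,0,0,0,0],[-7,43,0,0,0,0,0],[-7,43,0,0,0,0,0],[-7,43,0,0,0,0,0],[-7,43,0,0,0,0,0]]]' >/dev/null; python3 -m jog '[[[-7,43,0,0,0,0,0],[-7,43,0,0,0,0,0],[-7,43,0,0,0,0,0],[-7,43,0,0,0,0,0],[-7,43,0,0,0,0,0]]]'>/dev/null;python3 -m jog '[[[-7,43,0,0,0,0,0],[0,0,0,0,0,-0.13,0],[0,0,0,0,0,-0.13,0],[0,0,0,0,0,0,0],[0,0,0,0,0,0,0]]]'
python3 - <<'E'
from h import *
s=bot.observe();p=bot.grab_frame("wrist");cv2.imwrite("pics/w3.png",p["img"][:,:,::-1]);print(s["position"],s["tool_rot"],s["force"])
for q in("gate_close","gate_wide"):
    for r in bot.spot_point(q,p)[:2]:print(q,r["conf"],r["xyz"])
E
```

```text
clock: 6.75
position: [0.4569, -0.2359, 0.3135]
tool_rot: [-3.141, 0.001, 0.247]
force: [0.7, -0.2, -2.1]
grip_width: 0.0193
finger_force: 78.8
[ 0.45692079 -0.23585157  0.31347185] [-3.14097118e+00  5.93718086e-04  2.46835141e-01] [ 0.70190225 -0.17416451 -2.05245256]
gate_close 0.84 [0.5049, -0.2331, -0.0017]
gate_wide 0.9 [0.5252, -0.0015, 0.0026]
```

View pics/w3.png

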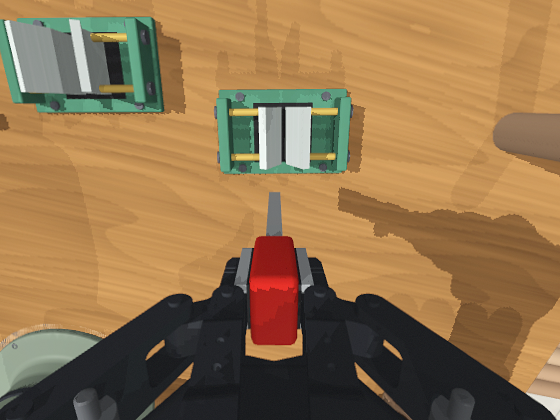

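The narrow gate sits level in the picture at (284,131), with its gap at column 283, so the yaw fits. The blade tip is at (275,193).

```bash
python3 - <<'E'
from h import *
s=bot.observe();p=bot.grab_frame("wrist")
print("mouth",onplane(p,[[259,137],[311,137],[285,137]],.083,s))
print("gap",onplane(p,[[283,137],[283,107],[283,167]],.053,s))
print("base",onplane(p,[[218,90],[350,90],[219,173],[348,173]],.012,s),)
print("tip",onplane(p,[[275,193]],.144,s))
r=max(bot.trace("gate_close",p),key=lambda r:r["conf"]);v,u=np.nonzero(r["region"]);print(rect(onplane(p,np.c_[u,v],.015,s)))
c,sn=np.cos(s["tool_rot"][2]),np.sin(s["tool_rot"][2])
for g in([.5095,-.2345],[.5065,-.2335]):
    d=(np.array(g)-s["position"][:2])*1000;print("tool shift",c*d[0]+sn*d[1],sn*d[0]-c*d[1])
E
```

```text
mouth [[ 0.50307825 -0.20798936]
 [ 0.51570931 -0.25761606]
 [ 0.50938842 -0.23280263]]
gap [[ 0.50638078 -0.23247468]
 [ 0.53630727 -0.22455952]
 [ 0.47462415 -0.24087621]]
base [[ 0.53619797 -0.14765251]
 [ 0.5740676  -0.29643172]
 [ 0.43993489 -0.16771492]
 [ 0.48010918 -0.32558514]]
tip [[ 0.46820742 -0.23291875]]
(array([ 507.4, -233.2]), 99.8, 165.1, 14.3)
tool shift 51.05610217959776 11.743155091768402
tool shift 48.3946504470708 10.03532761938448
```

```bash
python3 -m jog '[[[17,3.5,0,0,0,0,0],[17,3.5,0,0,0,0,0],[17,3.5,0,0,0,0,0],[0,0,0,0,0,0,0],[0,0,20,0,0,0,0]]]' 90; python3 -m jog '[[[0,0,25,0,0,0,0],[0,0,20,0,0,0,0],[0,0,10,0,0,0,0],[0,0,0,0,0,0,0]]]'; python3 -m jog '[[[0,0,5,0,0,0,0],[0,0,5,0,0,0,0],[0,0,5,0,0,0,0],[0,0,0,0,0,0,0]]]'
```

```text
clock: 7.5
position: [0.51, -0.2335, 0.2953]
tool_rot: [3.14, -0.003, 0.25]
force: [0.6, 0.1, -2.7]
grip_width: 0.019
finger_force: 88.3
clock: 7.9
position: [0.5085, -0.2333, 0.238]
tool_rot: [-3.14, 0.002, 0.25]
force: [-0.4, -1.3, -1.8]
grip_width: 0.0192
finger_force: 88.2
clock: 8.3
position: [0.509, -0.2333, 0.2236]
tool_rot: [-3.141, 0.0, 0.251]
force: [0.1, 0.6, -1.3]
grip_width: 0.0191
finger_force: 88.1
```

```bash
python3 -m jog '[[[0,0,4,0,0,0,0],[0,0,4,0,0,0,0],[0,0,4,0,0,0,0],[0,0,0,0,0,0,0]]]';  python3 -m jog '[[[0,0,5,0,0,0,0],[0,0,5,0,0,0,0],[0,0,5,0,0,0,0],[0,0,0,0,0,0,0]]]'
python3 - <<'E'
from h import *
p=bot.grab_frame("scene");cv2.imwrite("pics/s4.png",cv2.resize(p["img"][60:230,140:340,::-1],None,fx=3,fy=3))
E
```

```text
clock: 8.7
position: [0.5092, -0.2334, 0.2116]
tool_rot: [-3.142, -0.0, 0.251]
force: [2.0, 0.8, -5.6]
grip_width: 0.019
finger_force: 88.5
clock: 9.1
position: [0.5088, -0.2333, 0.196]
tool_rot: [-3.141, 0.001, 0.251]
force: [1.3, 0.7, -6.7]
grip_width: 0.0191
finger_force: 88.5
```

View pics/s4.png

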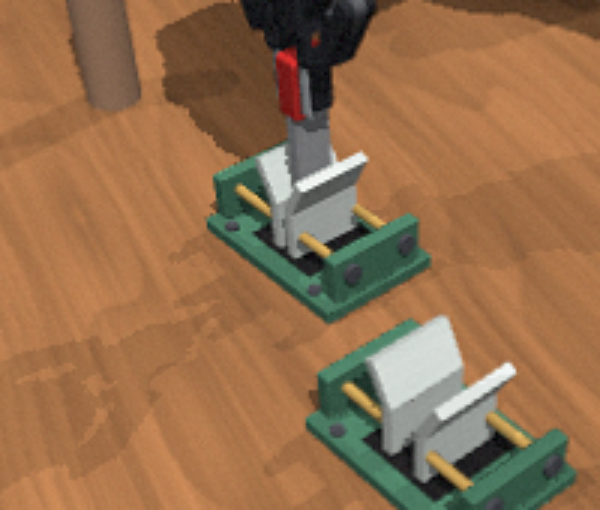

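The blade is now between the narrow gate's jaws, upright. I'll push on to the base.

```bash
python3 -m jog '[[[0,0,4,0,0,0,0],[0,0,4,0,0,0,0],[0,0,2,0,0,0,0],[0,0,0,0,0,0,0]]]';  python3 -m jog '[[[0,0,2,0,0,0,0],[0,0,2,0,0,0,0],[0,0,0,0,0,0,0]]]'; python3 -m jog '[[[0,0,1.5,0,0,0,0],[0,0,0,0,0,0,0],[0,0,0,0,0,0,0]]]'
```

```text
clock: 9.55
position: [0.5089, -0.2333, 0.1865]
tool_rot: [-3.141, 0.0, 0.251]
force: [1.3, 0.1, -6.0]
grip_width: 0.019
finger_force: 88.6
clock: 9.85
position: [0.509, -0.2334, 0.1827]
tool_rot: [-3.141, 0.0, 0.251]
force: [0.7, 0.3, -2.6]
grip_width: 0.0192
finger_force: 89.1
clock: 10.15
position: [0.5094, -0.2335, 0.1822]
tool_rot: [3.141, -0.001, 0.251]
force: [-2.1, 0.9, 15.7]
grip_width: 0.0194
finger_force: 91.3
```

```bash
python3 -m jog '[[[0,0,1,0,0,0,0],[0,0,0,0,0,0,0],[0,0,0,0,0,0,0]]]'
```

```text
clock: 10.45
position: [0.5096, -0.2335, 0.1821]
tool_rot: [3.141, -0.001, 0.251]
force: [-6.5, 3.8, 32.3]
grip_width: 0.0193
finger_force: 93.6
```

It stops firmly at 0.182, the expected height for fully home. I'll ease the push off, open and retreat.

```bash
python3 -m jog '[[[0,0,-1.5,0,0,0,0],[0,0,0,0,0,0,0.6],[0,0,0,0,0,0,0.6],[0,0,0,0,0,0,0.6],[0,0,0,0,0,0,0.6]]]' 20; python3 -m jog '[[[0,0,0,0,0,0,0.6],[0,0,-15,0,0,0,0.6],[0,0,-30,0,0,0,0.6],[0,0,-35,0,0,0,0.6],[0,0,-35,0,0,0,0.6]]]'; python3 -m jog '[[[-40,0,0,0,0,0,0.6],[-20,0,0,0,0,0,0.6],[0,0,0,0,0,0,0.6]]]'
python3 - <<'E'
from h import *
s=bot.observe();p=bot.grab_frame("wrist");w=p["img"]
v,u=np.nonzero(mask(p,"red"));print(rect(onplane(p,np.c_[u,v],.15,s)))
t=bot.grab_frame("top");v,u=np.nonzero(mask(t,"red"));print(rect(onplane(t,np.c_[u,v],.15)))
c=bot.grab_frame("scene")
for q in (p,c):print([(r["conf"],r["xyz"]) for r in bot.spot_point("gauge_red",q)])
im=np.hstack([cv2.resize(c["img"][60:260,140:340],(400,400)),cv2.resize(w[60:340,140:420],(400,400))])
cv2.imwrite("pics/e.png",im[:,:,::-1])
E
```

```text
clock: 10.95
position: [0.509, -0.2335, 0.1817]
tool_rot: [-3.141, 0.0, 0.251]
force: [-0.4, -0.3, 0.3]
grip_width: 0.0512
finger_force: 0.0
clock: 11.45
position: [0.5089, -0.2334, 0.2981]
tool_rot: [-3.141, 0.0, 0.251]
force: [1.2, -0.4, -1.2]
grip_width: 0.0512
finger_force: 0.0
clock: 11.75
position: [0.4487, -0.2494, 0.2974]
tool_rot: [3.141, 0.001, 0.248]
force: [0.5, -1.1, -0.7]
grip_width: 0.0512
finger_force: 0.0
(array([ 508.3, -232.5]), 32.6, 19.3, 14.2)
(array([ 507.4, -228. ]), 31.6, 27.7, 14.0)
[(0.75, [0.5065, -0.2334, 0.0127]), (0.51, [0.5237, -0.0034, 0.0004])]
[(0.88, [0.4471, 0.2986, -0.0032]), (0.76, [0.5723, 0.3275, -0.0073]), (0.64, [0.4423, 0.2082, 0.0053])]
```

View pics/e.png

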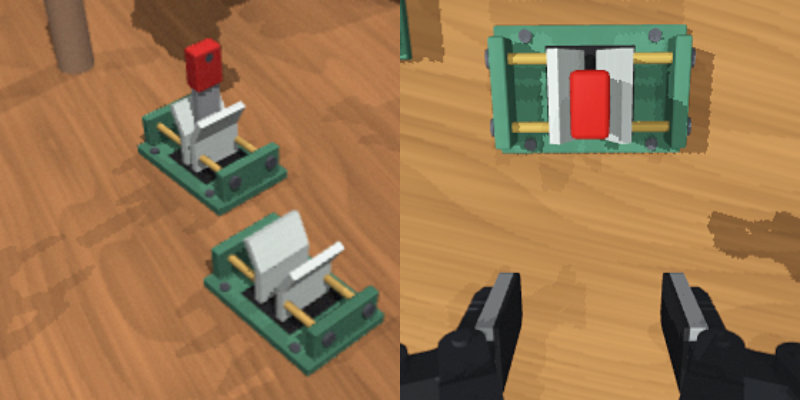

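The red blade stands upright and fully home between the narrow gate's jaws (handle at (205,65) on the left and (589,104) on the right), and the gripper is clear of it.

```bash
python3 -c "
from workcell import bot
print(bot.job_done())"
```

```text
the job is handed in; nothing more can be done
None
```

The red-handled blade stands upright and fully home in the narrow yarn gate, the gripper is clear of it, the blue-handled blade was left in the stand, and the job was handed in at about 12 s.

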